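Hold an open sample cell in the photometer beam

ROBOT

A 7-joint arm with a two-finger parallel gripper is mounted at the origin on a cart in front of the work surface, level with it; the furniture and walls round the work are solid. World frame = base frame: x ahead of the robot, y to its left, z up, the work surface at z = 0. Lengths are in m, angles in rad, forces in N, time in s.
With the tool pointing down it reaches from about 0.4 to 0.9 m from the base axis. Payload 5.5 kg.
Tool frame: the origin (TCP) lies at the very end of the fingers, on their centre line; the grasp point (between the pads) lies 19 mm behind it; z points along the fingers, x is the direction in which the jaws open and shut, and the axes are right-handed (so a half turn about z gives the same grasp; the last joint's range is limited). The gripper opens to 92 mm and grips with 3 to 60 N. Pads are 19 mm wide; open, the fingers measure 130 mm over their backs; the gripper's body (75 mm by 190 mm) begins 47 mm behind the grasp point.
Start: joints at [1.543, 0.501, -0.427, 1.55, 0.221, 1.138, -0.21], TCP at [0.186, -0.623, 0.227] pointing down, gripper open.
Joint ranges: [-2.88, 2.88], [-0.31, 2.03], [-1.54, 1.56], [0.2, 2.42], [-1.41, 4.55], [0.19, 2.02], [-2.57, 2.57]. Speed limits (rad/s): [2.57, 2.57, 3.14, 3.14, 3.14, 3.14, 3.14].

INTERFACE

Orientations are given as [roll, pitch, yaw] about the fixed x, y, z axes, in that order (R = Rz(yaw) Ry(pitch) Rx(roll)).
In Python, from station import ctrl gives the robot as it stands. The module is installed in compiled form; this text tells all that it offers. Calls block until the motion is done:
- ctrl.movep(position, orientation): joint-space move of the TCP to a pose.
- ctrl.movel(position, attitude=None, v=0.15): straight line of the TCP; attitude=None keeps the orientation; v is the mean speed in m/s.
- ctrl.move_j(angles): joint-space move.
- ctrl.command_gripper(opening, force=None): opening from 0.0 (shut) to 1.0 (fully open); force is the grip in N (None keeps the last); returns when the fingers have stopped.
- ctrl.hold(seconds).
- ctrl.inverse_kinematics(position, orientation): joint angles nearest the present ones, or None.
- ctrl.read_camera(name): name is "scene" or "top" or "wrist"; returns a dict with "color" (400x640x3 uint8, red, green, blue), "fx", "fy", "cx", "cy" (pixels), "dist" ([k1, k2, p1, p2, k3] as OpenCV has them; the pictures are not rectified), "view" (4x4, takes a point from world to camera coordinates). Camera axes: x right, y down, z forward; pixel columns grow to the right and rows downward; lengths in m; the calibration is good to about 2 mm. A picture is of the moment at which its call begins. There is no depth.
A pose or a line that the arm cannot do raises ctrl.MotionError and nothing moves.
- ctrl.finish_job(): hands the job in, once; it reports no verdict.
Readings, each from a call of its own:
- ctrl.get_t(): time.
- ctrl.get_qpos(): joint angles.
- ctrl.get_joint_vel(): joint speeds.
- ctrl.get_joint_efforts(): joint torques, N m.
- ctrl.get_position(): TCP position.
- ctrl.get_orientation(): TCP orientation.
- ctrl.get_ft_force(): force on the tool from outside, world axes, zero at the start.
- ctrl.get_moment(): the same for the moment, N m.
- ctrl.get_grip_width(): opening from 0.0 (shut) to 1.0 (fully open).
Only numpy, scipy, OpenCV 4.12 (cv2) and the standard library are available. Lean on these libraries where they do the work, as an engineer would, in place of code of your own. Each camera call takes 0.05 s, during which the arm holds its last target. There are 200 camera calls.

TASK

Pull the drawer of the small cabinet open by its bar handle and take out the open sample cell (leave the one with the stopper in its pocket). Touch the cell only on its two frosted faces, never on the clear windows, and without bumping the photometer with it hold it upright between the two lenses, midway, so that the beam passes squarely in at one clear window and out at the other, across the middle of their width and through the lower half of the cell. Finish while holding it there, still and clear of everything but the fingers; leave the beaker, the vial and the marker pen on the table alone.

Things in the scene. Friction and masses are not known exactly. Their poses are not given: they have to be found in the camera images.
- cabinet: low grey one-drawer bench cabinet, fixed; 170 mm deep, 180 wide, 84 high. Origin: on the table at the bottom centre of the front of its shell; x points into the cabinet (the drawer front faces -x), y along the front, z up. It and the photometer may stand either way round (one left, one right)
- drawer (a joint): the cabinet's drawer: 0 closed (as it starts), grows as it is pulled out along the cabinet's -x, stop at 0.14 m; slides stiffly (about 1.5 N) and stays where left. Its front is 12 mm thick, 76 mm high, top edge 81 mm above the table; its sides are 45 mm high. At 0.12 m the cells stand 60 mm in front of the shell, free from above
- handle: the drawer's horizontal steel bar handle, 100 mm long along the cabinet's y, a round bar of about 10 mm standing 35 mm off the drawer front (bar centre); for the point to grip see point handle_grip
- handle_grip (a point): middle of the handle's bar, 54 mm above the table, 47 mm in front of the cabinet shell when closed; axes as the cabinet's. From above, one finger goes between bar and drawer front (30 mm free)
- rack (a point): centre of the top of the grey two-pocket cell rack fixed in the drawer, 28 mm above the table, 60 mm behind the cabinet shell's front when the drawer is closed; axes as the cabinet's. The two pockets lie 36 mm to either side along y and are 14 mm deep, 1.5 mm loose all round
- cell: open sample cell (large cuvette, no stopper, about 40 g): 24 mm across its two frosted faces (+x and -x, each 36 mm wide), 36 mm along the light path between its clear windows (+y and -y), 50 mm tall. Origin: centre of its underside, z up, axes as the cabinet's at the start; stands in one of the pockets, underside 14 mm above the table, 36 mm of it above the rack
- cell_windows: the cell's two clear windows, its +y and -y faces (clear width 19 mm between the frosted walls); fixed in the cell, same origin and axes as the cell. Not to be touched by the fingers
- capped_cell: a second cell of the same size and stance in the other pocket, closed by a flat white stopper 7 mm higher than the rim; stays where it is. Origin at the centre of its underside
- photometer: open-bench photometer, fixed: aluminium base 110 x 240 mm (long along its y), top 12 mm above the table; grey lamp and detector heads, 56 mm wide, 112 mm high, at its +y and -y ends; their black lens barrels (38 mm across) face each other along y, 118 mm apart. Origin: bottom centre of the base, z up
- beam (a point): the middle of the light beam: midway between the two lenses on their common axis, 85 mm above the table; its y axis runs along the beam, z up
- beaker: glass beaker, 66 mm across, 80 mm high, loose bystander; origin at the centre of its underside
- vial: glass vial with white lid, 23 mm across, 59 mm high, loose bystander; origin at the centre of its underside
- marker: black marker pen, 135 mm long, 15 mm thick, lying on the table, loose bystander; origin under its centre

How it is judged:
By the outcome, as a careful person would: the job done as asked, in the order asked, and still so for the second after the job is handed in, while the arm keeps its last pose, push and grip.
It also fails if it takes over 54 s, if anything falls off the work surface, if the arm or the gripper's body presses on something with over 40 N, if the wrist force passes 120 N, or if a joint passes its speed limit or range.

## Working session

There is one attempt and no reset: what is moved stays moved. The work goes in short steps, each a Python script; the robot and the scene stay as the last script left them, time stands still between calls to the robot, and variables do not carry over. Pictures are saved under pics/ and viewed, about 8 in all and at most 12, crops included, and the job is handed in when it is done.

```bash
mkdir -p pics; ls
cat > h.py <<'E'
import numpy as np, cv2
from station import ctrl
def shot(name, fn=None):
    c=ctrl.read_camera(name)
    if fn: cv2.imwrite('pics/'+fn, c['color'][:,:,::-1])
    return c
def rays(c,px):
    K=np.array([[c['fx'],0,c['cx']],[0,c['fy'],c['cy']],[0,0,1.]])
    u=cv2.undistortPoints(np.array(px,float).reshape(-1,1,2),K,np.array(c['dist'],float)).reshape(-1,2)
    V=np.array(c['view']);R=V[:3,:3];o=-R.T@V[:3,3]
    return o,np.c_[u,np.ones(len(u))]@R
def onplane(c,px,z):
    o,d=rays(c,px); return o+d*((z-o[2])/d[:,2])[:,None]
def proj(c,P):
    K=np.array([[c['fx'],0,c['cx']],[0,c['fy'],c['cy']],[0,0,1.]]);V=np.array(c['view'])
    return cv2.projectPoints(np.array(P,float).reshape(-1,1,3),cv2.Rodrigues(V[:3,:3])[0],V[:3,3],K,np.array(c['dist'],float))[0].reshape(-1,2)
def tri(c1,p1,c2,p2):
    out=[]
    o1,d1=rays(c1,p1);o2,d2=rays(c2,p2)
    for a,b in zip(d1,d2):
        s=np.linalg.lstsq(np.c_[a,-b],o2-o1,rcond=None)[0]
        A,B=o1+a*s[0],o2+b*s[1]; out.append(np.r_[(A+B)/2,np.linalg.norm(A-B)])
    return np.array(out)
E
python3 - <<'E'
from h import *
for n in ['top','scene','wrist']:
    c=shot(n,n+'0.png'); V=np.array(c['view']); print(n,(-V[:3,:3].T@V[:3,3]).round(3),V[2,:3].round(2),c['fx'],c['dist'])
print(ctrl.get_t(),ctrl.get_orientation())
a=[cv2.imread(f'pics/{n}0.png') for n in('top','scene')]
E
```

```text
pics
top [ 0.327 -0.002  1.652] [ 0.13  0.01 -0.99] 499.7169345961988 [-0.01921164  0.          0.          0.          0.        ]
scene [-0.153  0.527  0.753] [ 0.63 -0.49 -0.61] 456.945806218429 [-0.07723435  0.          0.          0.          0.        ]
wrist [ 0.266 -0.598  0.383] [-0.3  -0.09 -0.95] 308.0650472501939 [-0.02892323  0.          0.          0.          0.        ]
0.15 [-3.14150262e+00  1.51136951e-03 -1.27997441e+00]
```

View pics/top0.png

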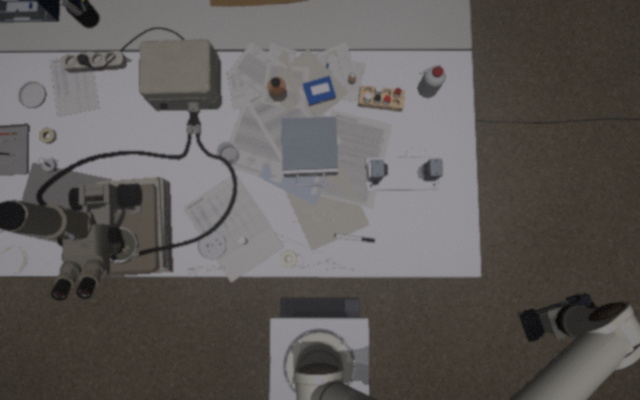

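View pics/scene0.png

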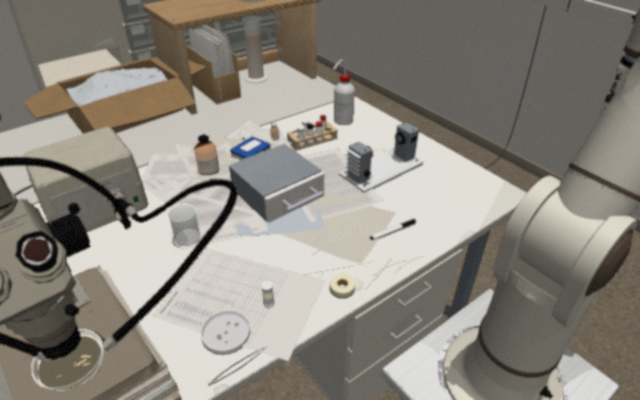

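The top view shows the cabinet top at about (282–338, 118–172), with its front and handle at row ~175 facing the robot. The photometer heads are at (376,169) and (433,168), and the pen is at (355,238). The scene view agrees. I'll get rough positions and an enlarged crop.

Run:
```python
from h import *
c=shot('top'); s=shot('scene')
print('cab top corners',onplane(c,[(282,118),(338,118),(338,172),(282,174)],.084).round(3).tolist())
print('heads',onplane(c,[(376,160),(433,159)],.112).round(3).tolist())
print('base corners',onplane(c,[(367,188),(437,188)],.012).round(3).tolist())
print('scene cab',onplane(s,[(231,178),(275,147),(323,177),(272,212)],.084).round(3).tolist())
a=cv2.resize(c['color'][100:200,270:450,::-1],None,fx=4.4,fy=4.4,interpolation=cv2.INTER_CUBIC)[:, :790]
b=cv2.resize(s['color'][110:230,220:430,::-1],None,fx=3.7,fy=3.7,interpolation=cv2.INTER_CUBIC)
b=cv2.resize(b[:, :],(560,320)); a=cv2.resize(a,(500,278))
o=np.zeros((598,800,3),np.uint8);o[:278,:500]=a;o[278:598,:560]=b
cv2.imwrite('pics/crop1.png',o)
# IK checks
for P,y in [((.62,-.05,.3),-np.pi/2),((.62,-.05,.3),0),((.55,0,.05),0),((.55,0,.05),np.pi)]:
    print(P,y,ctrl.inverse_kinematics(P,[np.pi,0,y]))
c=shot('wrist');V=np.array(c['view']);print(V.round(3).tolist())
```

```text
cab top corners [[0.791, 0.118, 0.084], [0.791, -0.063, 0.084], [0.614, -0.062, 0.084], [0.607, 0.116, 0.084]]
heads [[0.647, -0.181, 0.112], [0.65, -0.36, 0.112]]
base corners [[0.573, -0.161, 0.012], [0.573, -0.393, 0.012]]
scene cab [[0.735, 0.147, 0.084], [0.795, -0.022, 0.084], [0.601, -0.043, 0.084], [0.559, 0.134, 0.084]]
(0.62, -0.05, 0.3) -1.5707963267948966 [ 0.68919092  0.51114347 -0.93243146  1.52730601  0.41816598  1.31471072
 -1.85956326]
(0.62, -0.05, 0.3) 0 [ 0.74628173  0.55405734 -1.03833414  1.52557377  0.48432146  1.34038077
 -0.33816033]
(0.55, 0, 0.05) 0 [ 0.58712987  0.69975187 -0.83240044  1.91669154  0.69373101  0.84037
 -0.61839569]
(0.55, 0, 0.05) 3.141592653589793 [-0.69146197  0.70999617  0.85297939  1.95937748 -0.73845825  0.81742869
 -2.56097915]
[[0.287, -0.958, -0.001, -0.649], [-0.911, -0.273, 0.308, -0.039], [-0.295, -0.088, -0.952, 0.391], [0.0, 0.0, 0.0, 1.0]]
```

View pics/crop1.png

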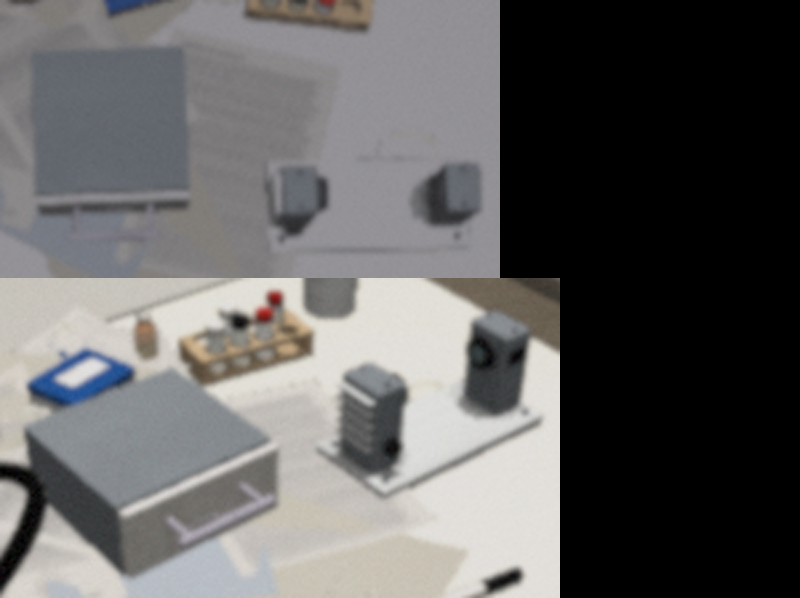

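The crop confirms the layout: the cabinet front faces the robot (-x) at x≈0.61, y≈0.03, and the photometer is on the right at about (0.63, -0.27) with its beam along world y. Next I'll take close wrist views of both, each from two places.

Run:
```python
from h import *
import pickle
D={}
for k,P in [('A',(.58,-.33,.30)),('B',(.58,-.22,.30)),('C',(.52,.0,.26)),('D',(.52,.08,.26))]:
    try: ctrl.movep(P,[np.pi,0,0])
    except ctrl.MotionError as e: print(k,e); continue
    D[k]=shot('wrist'); print(k,ctrl.get_t(),ctrl.get_position().round(4))
pickle.dump(D,open('d.pkl','wb'))
g=lambda k:D[k]['color'][:,:,::-1]
cv2.imwrite('pics/B.png',g('B'));cv2.imwrite('pics/C.png',g('C'))
```

```text
A 2.15 [ 0.5787 -0.3322  0.2995]
B 2.7167 [ 0.5796 -0.2213  0.3   ]
C 3.6917 [ 0.5212 -0.0026  0.2602]
D 4.1583 [0.5208 0.0787 0.2599]
```

View pics/B.png

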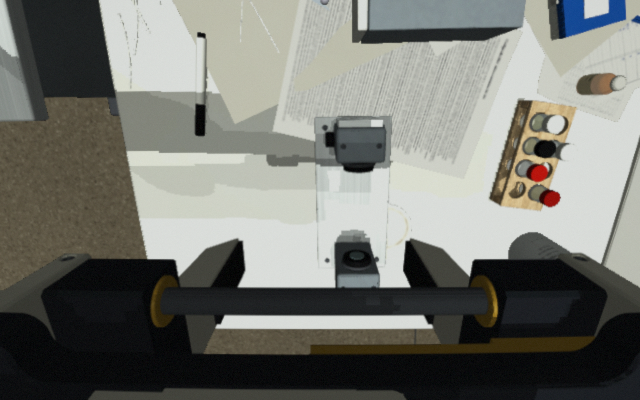

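View pics/C.png

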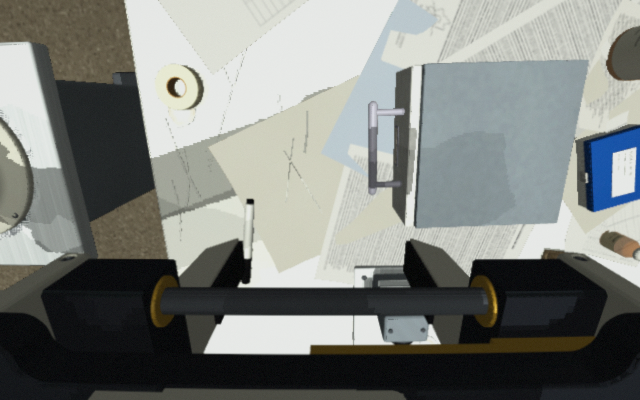

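B shows the photometer base at (316–391, 117–266), with its near head at (360,145) and far head at (357,262). C shows the handle bar at x≈373, rows 103–192, and the shell's front edge at x≈416, rows 65–227. I'll enlarge these and the partner views for picking corners.

Run:
```python
from h import *
import pickle
D=pickle.load(open('d.pkl','rb'))
# predicted positions of handle in D to choose crop
print(proj(D['C'],[(.565,.077,.054),(.565,-.023,.054)]),proj(D['D'],[(.565,.077,.054),(.565,-.023,.054)]))
print(proj(D['B'],[(.63,-.27,.012)]),proj(D['A'],[(.63,-.27,.012)]))
o=np.zeros((600,800,3),np.uint8)
def put(k,x0,y0,w,h,X,Y,f):
    o[Y:Y+h*f,X:X+w*f]=cv2.resize(D[k]['color'][y0:y0+h,x0:x0+w,::-1],None,fx=f,fy=f,interpolation=cv2.INTER_CUBIC)
put('C',360,50,70,190,0,0,3)
put('D',355,120,75,130,215,0,3)
put('B',300,105,105,190,450,0,3)
cv2.imwrite('pics/crop2.png',o)
```

```text
[[362.3499462  105.98483596]
 [359.5264302  190.96352023]] [[360.26717041 177.44486376]
 [357.40531714 251.80943585]]
[[356.92486945 194.78550095]] [[360.60806398 117.7527319 ]]
```

View pics/crop2.png

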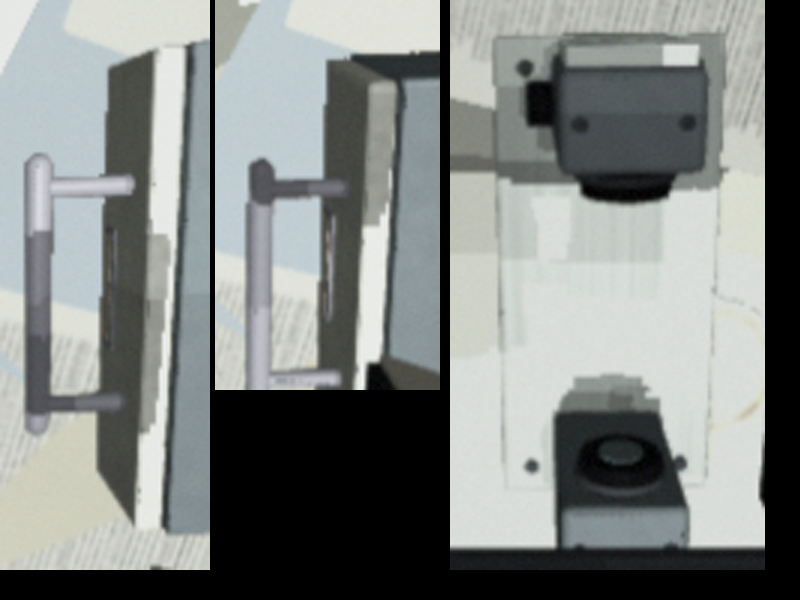

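Run:
```python
from h import *
import pickle
D=pickle.load(open('d.pkl','rb'));A,B,C,Dd=[D[k] for k in 'ABCD']
gr=lambda c:cv2.cvtColor(c['color'],cv2.COLOR_RGB2GRAY)
def lk(c1,p,c2,z):
    g=proj(c2,onplane(c1,p,z)).astype(np.float32).reshape(-1,1,2)
    q,s,e=cv2.calcOpticalFlowPyrLK(gr(c1),gr(c2),np.float32(p).reshape(-1,1,2),g.copy(),winSize=(13,13),maxLevel=1,flags=cv2.OPTFLOW_USE_INITIAL_FLOW)
    return q.reshape(-1,2),s.ravel(),g.reshape(-1,2)
print('handle tri',tri(C,[(372.7,101),(372.7,112),(372.3,184)],Dd,[(370.7,172.7),(370.7,182.7),(369.3,246.3)]).round(4).tolist())
print('handle plane C',onplane(C,[(372.7,101),(372.7,112),(372.3,184),(372.3,194.7)],.054).round(4).tolist())
print('handle plane D',onplane(Dd,[(370.7,172.7),(370.7,182.7),(369.3,246.3)],.054).round(4).tolist())
print('front outer C',onplane(C,[(411.7,65.7),(405,226)],.081).round(4).tolist(),'inner',onplane(C,[(421.7,65),(414.3,226.7)],.081).round(4).tolist())
p=[(315,117.3),(391.3,117.3),(318.7,267),(385.3,267),(325,127.7),(327,260.3),(376.7,259.3)]
print('base plane',onplane(B,p,.012).round(4).tolist())
q,s,g=lk(B,p,A,.012); print(np.c_[q,g,s].round(1).tolist()); print('base tri',tri(B,p,A,q).round(4).tolist())
h=[(343.3,146.3),(379.3,145.7)]
print('head screws',onplane(B,h,.112).round(4).tolist()); q,s,g=lk(B,h,A,.112);print(s,tri(B,h,A,q).round(4).tolist())
print('far lens ctr on y? ',onplane(B,[(357,255.7)],.085).round(4))
o=np.zeros((600,800,3),np.uint8)
o[:600,:360]=cv2.resize(A['color'][20:220,300:420,::-1],None,fx=3,fy=3,interpolation=cv2.INTER_CUBIC)
cv2.imwrite('pics/Acrop.png',o[:,:360])
```

```text
handle tri [[0.5773, 0.0824, 0.0518, 0.0009], [0.5775, 0.0704, 0.0539, 0.0009], [0.5797, -0.0133, 0.0576, 0.0001]]
handle plane C [[0.5765, 0.0824, 0.054], [0.577, 0.0704, 0.054], [0.5803, -0.0142, 0.054], [0.5809, -0.0278, 0.054]]
handle plane D [[0.5774, 0.0829, 0.054], [0.578, 0.0705, 0.054], [0.5802, -0.015, 0.054]]
front outer C [[0.6105, 0.1166, 0.081], [0.617, -0.0584, 0.081]] inner [[0.6206, 0.1174, 0.081], [0.6281, -0.0594, 0.081]]
base plane [[0.5675, -0.1567, 0.012], [0.6744, -0.1564, 0.012], [0.5718, -0.3935, 0.012], [0.6809, -0.3936, 0.012], [0.5815, -0.171, 0.012], [0.5853, -0.3812, 0.012], [0.666, -0.3794, 0.012]]
[[323.8999938964844, 39.29999923706055, 315.0, 27.899999618530273, 1.0], [393.0, 14.600000381469727, 397.6000061035156, 27.600000381469727, 1.0], [319.3999938964844, 201.1999969482422, 319.6000061035156, 201.8000030517578, 1.0], [392.8999938964844, 194.3000030517578, 391.3999938964844, 201.60000610351562, 1.0], [327.5, 39.29999923706055, 325.79998779296875, 39.900001525878906, 1.0], [328.6000061035156, 193.89999389648438, 328.5, 194.0, 1.0], [385.1000061035156, 189.6999969482422, 382.1000061035156, 192.6999969482422, 1.0]]
base tri [[0.5725, -0.1601, -0.0417, 0.0131], [0.6599, -0.154, 0.0657, 0.006], [0.5716, -0.3911, 0.0161, 0.0004], [0.6718, -0.369, 0.0545, 0.0012], [0.5826, -0.1708, 0.0149, 0.0022], [0.5853, -0.3808, 0.0126, 0.0001], [0.6642, -0.369, 0.0316, 0.004]]
head screws [[0.6015, -0.1832, 0.112], [0.6417, -0.1825, 0.112]]
[0 1] [[0.5706, -0.1738, 0.2535, 0.0483], [0.6507, -0.1943, 0.0287, 0.0119]]
far lens ctr on y?  [[ 0.6248 -0.3339  0.085 ]]
```

The two views agree. The handle height comes out at 0.052–0.058, consistent with 54 mm. Its middle is (0.579, 0.027) with a yaw of about 0.04. The photometer is centred at (0.624, -0.275) with a yaw of about 0.02. Now I'll grip the bar and pull.

Run:
```python
from h import *
psi=0.04; o=[np.pi,0,psi]
f=lambda s:print(s,round(ctrl.get_t(),2),ctrl.get_position().round(4),ctrl.get_ft_force().round(1),round(ctrl.get_grip_width()*92,1))
ctrl.command_gripper(.23,25)
ctrl.movep([.579,.0274,.11],o); f('above')
ctrl.movel([.579,.0274,.036],v=.1); f('down')
if np.linalg.norm(ctrl.get_ft_force())<8:
    ctrl.command_gripper(0,25); f('grip')
    d=.122
    ctrl.movel([.579-d*np.cos(psi),.0274-d*np.sin(psi),.036],v=.1); f('pulled')
    ctrl.command_gripper(.25); f('rel')
    p=ctrl.get_position(); ctrl.movel([p[0],p[1],.14],v=.2); f('up')
    ctrl.movep([.53,.06,.22],o); f('look'); import pickle
    E=shot('wrist','E.png'); ctrl.movep([.53,.0,.22],o); F=shot('wrist','F.png'); f('look2')
    pickle.dump({'E':E,'F':F},open('e.pkl','wb'))
```

```text
above 6.08 [0.5793 0.0288 0.1109] [-0.2 -0.4  0.9] 21.2
down 6.97 [0.5794 0.0277 0.0362] [-0.5  0.  -0.4] 21.2
grip 7.32 [0.5787 0.0274 0.0366] [-3.   0.2  6.4] 10.2
pulled 8.68 [0.4567 0.0232 0.0365] [-1.6  1.3  9.4] 9.7
rel 9.16 [0.4568 0.0223 0.0358] [ 0.2 -0.3 -0.5] 23.0
up 9.82 [0.4563 0.0217 0.1394] [ 0.4 -0.1 -1.2] 23.2
look 10.36 [0.5293 0.0603 0.2186] [-0.8  0.  -0.2] 22.7
look2 10.81 [ 0.5285 -0.0011  0.2186] [-0.7  0.4  0.4] 23.3
```

View pics/F.png

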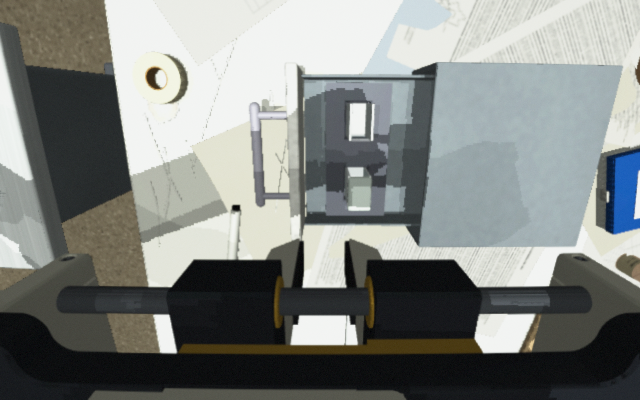

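The drawer is open: its front is at x≈293 and the shell edge at x≈430. The two cells stand at (360,120) and (358,188). An enlargement should show which one has the stopper.

Run:
```python
from h import *
import pickle
D=pickle.load(open('e.pkl','rb'))
print(proj(D['E'],[(.565,.06,.064),(.568,-.01,.064)]),proj(D['F'],[(.565,.06,.064),(.568,-.01,.064)]))
o=np.zeros((600,800,3),np.uint8)
o[:600,:395]=cv2.resize(D['F']['color'][85:225,314:406,::-1],(395,600),interpolation=cv2.INTER_CUBIC)
o[:600,400:795]=cv2.resize(D['E']['color'][140:280,314:406,::-1],(395,600),interpolation=cv2.INTER_CUBIC)
cv2.imwrite('pics/crop3.png',o)
```

```text
[[358.15881332 187.60251229]
 [356.08552882 247.96654382]] [[364.06511971 125.55957505]
 [361.92086932 193.68370659]]
```

View pics/crop3.png

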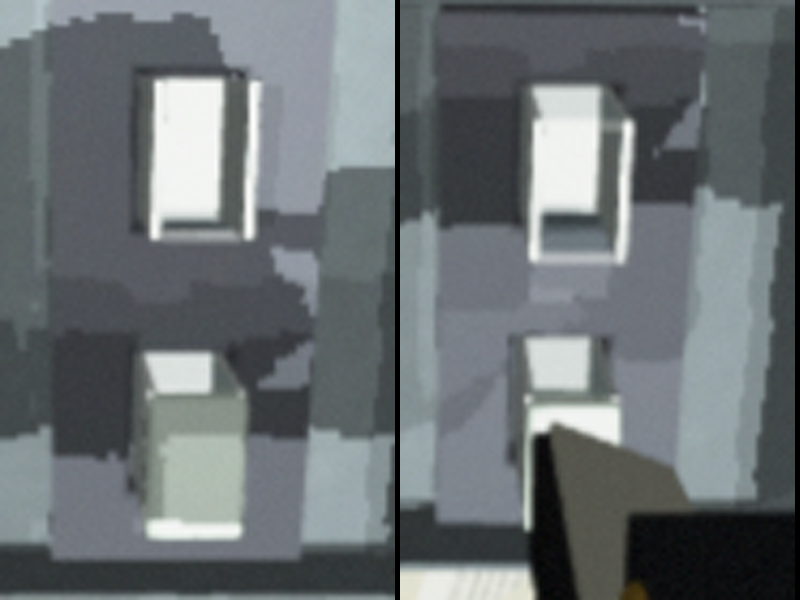

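The upper cell (+y pocket) is the open one: two thin white wall rims with a see-through inside. The lower one has a solid flat top plate, the stopper. I'll triangulate the open cell's rim corners from F and E.

Run:
```python
from h import *
import pickle
D=pickle.load(open('e.pkl','rb'));E,F=D['E'],D['F']
f=np.array([(147,240),(257,240),(262,80),(150,78)])/[4.293,4.286]+[314,85]
e=np.array([(127,262),(227,263),(234,118),(133,118)])/[4.293,4.286]+[314,140]
t=tri(F,f,E,e);print(t.round(4).tolist(),t.mean(0).round(4))
for c,p in((F,f),(E,e)):
    w=onplane(c,p,.064);print(w[:,:2].round(4).tolist(),w.mean(0).round(4))
# capped top plate
print('cap',onplane(F,np.array([(145,395),(243,395),(240,537),(147,537)])/[4.293,4.286]+[314,85],.071).round(4).tolist())
# predicted from cabinet: shell origin
ps=.04;o=np.array([.579,.0274])+.047*np.array([np.cos(ps),np.sin(ps)])
R=np.array([[np.cos(ps),-np.sin(ps)],[np.sin(ps),np.cos(ps)]]);print('pred',o+R@[-.062,.036],o+R@[-.062,-.036])
```

```text
[[0.5505, 0.0443, 0.0635, 0.0003], [0.5756, 0.0454, 0.0645, 0.0005], [0.5746, 0.081, 0.0602, 0.0], [0.5494, 0.0805, 0.0627, 0.001]] [5.625e-01 6.280e-02 6.270e-02 5.000e-04]
[[0.5503, 0.0444], [0.5759, 0.0453], [0.5741, 0.081], [0.5488, 0.0805]] [0.5623 0.0628 0.064 ]
[[0.5506, 0.0445], [0.5754, 0.0452], [0.574, 0.0818], [0.5498, 0.0808]] [0.5625 0.0631 0.064 ]
cap [[0.5514, 0.009, 0.071], [0.5746, 0.0098, 0.071], [0.5768, -0.0258, 0.071], [0.554, -0.0266, 0.071]]
pred [0.56257238 0.06277136] [ 0.56545161 -0.00917104]
```

Both views agree with the prediction from the cabinet: the cell is at (0.5625, 0.0629) with its rim at z≈0.063. Now I'll grip it on the ±x faces, lift it and carry it high to above the beam.

Run:
```python
from h import *
psi=0.04; o=[np.pi,0,psi]
f=lambda s:print(s,round(ctrl.get_t(),2),ctrl.get_position().round(4),ctrl.get_orientation().round(4),ctrl.get_ft_force().round(1),round(ctrl.get_grip_width()*92,1))
ctrl.command_gripper(.54,12)
ctrl.movep([.5625,.0629,.12],o); f('above')
ctrl.movel([.5625,.0629,.034],v=.08); f('down')
if np.linalg.norm(ctrl.get_ft_force())<6:
    ctrl.command_gripper(0,15); f('grip')
    ctrl.movel([.5625,.0629,.055],v=.05); f('lift')
    ctrl.movel([.5625,.0629,.20],v=.15); f('up')
    shot('wrist','G.png')
    ctrl.movel([.6237,-.275,.20],[np.pi,0,.02],v=.15); ctrl.hold(.3); f('over')
    import pickle
    c={n:shot(n,n+'H.png') for n in('wrist','scene','top')}; pickle.dump(c,open('hh.pkl','wb'))
    s=c['scene']; a=proj(s,[(.6237,-.275,.15)])[0].astype(int); print(a)
    w=c['wrist']['color'][:,:,::-1]
    o=np.zeros((600,800,3),np.uint8); o[:330,:528]=cv2.resize(w,(528,330))
    cr=s['color'][a[1]-60:a[1]+75,max(a[0]-75,0):a[0]+75,::-1]; o[330:,:300]=cv2.resize(cr,(300,270),interpolation=cv2.INTER_CUBIC)
    o[330:,320:620]=cv2.resize(cv2.imread('pics/G.png')[180:400,200:440],(300,270))
    cv2.imwrite('pics/H.png',o)
```

```text
above 12.02 [0.5623 0.0631 0.1202] [-3.1415e+00  9.0000e-04  4.1300e-02] [-0.2  0.2  0.3] 49.7
down 13.24 [0.563  0.0631 0.0345] [-3.1415e+00 -1.0000e-03  4.0100e-02] [-0.7 -1.4 -0.9] 49.6
grip 13.78 [0.5626 0.0628 0.0342] [ 3.1414e+00 -2.0000e-04  4.0000e-02] [-0.7 -0.5  2.1] 24.1
lift 14.34 [0.5627 0.0628 0.0553] [ 3.1414e+00 -6.0000e-04  3.9800e-02] [-0.6 -0.3 -0.8] 24.0
up 15.46 [0.5618 0.0626 0.199 ] [3.1414e+00 1.7000e-03 4.0000e-02] [-0.1 -0.4 -0.8] 23.8
over 18.25 [ 0.6237 -0.2749  0.2   ] [ 3.1415 -0.      0.0201] [0.5 0.3 0.2] 23.8
[386 124]
```

View pics/H.png

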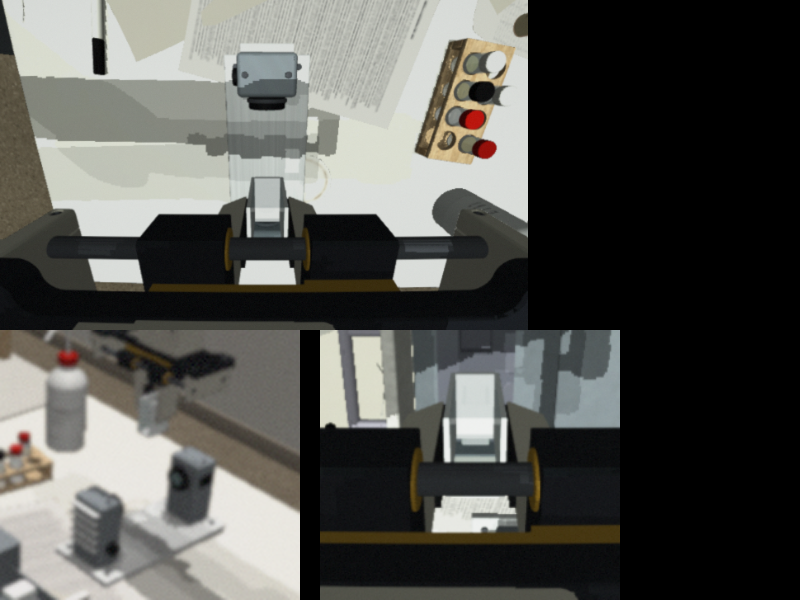

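The cell is held upright between the pads, gripped on the frosted faces only (24 mm reading), with the clear window facing the camera. I'll enlarge this wrist view to check how high it's held and refine the photometer position.

Run:
```python
import cv2,numpy as np
w=cv2.imread('pics/wristH.png')
cv2.imwrite('pics/crop4.png',cv2.resize(w[45:265,255:395],None,fx=2.7,fy=2.7,interpolation=cv2.INTER_CUBIC))
```

```text
(no output)
```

View pics/crop4.png

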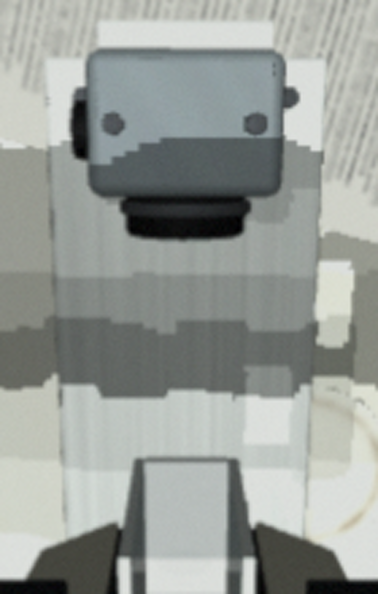

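Run:
```python
from h import *
import pickle
H=pickle.load(open('hh.pkl','rb'))['wrist'];B=pickle.load(open('d.pkl','rb'))['B']
P=lambda *a:np.array(a,float)/2.7+[255,45]
print('base edges',onplane(H,P((47,60),(68,530),(325,60),(308,470)),.012).round(4).tolist())
s=P((113,124),(256,123));print('screws tri',tri(H,s,B,[(343.3,146.3),(379.3,145.7)]).round(4).tolist(),onplane(H,s,.112).round(4).tolist())
print('barrel',onplane(H,P((127,225),(245,225),(186,238)),.085).round(4).tolist(),onplane(H,P((186,238)),.104).round(4).tolist())
o,d=rays(H,P((138,460),(238,460)))
y=-.275+.018
print('cell bottom',(o+d*((y-o[1])/d[:,1])[:,None]).round(4).tolist())
```

```text
base edges [[0.5679, -0.1574, 0.012], [0.5716, -0.3556, 0.012], [0.6748, -0.1552, 0.012], [0.6791, -0.3241, 0.012]]
screws tri [[0.6015, -0.1833, 0.1119, 0.0001], [0.6412, -0.1822, 0.1141, 0.0003]] [[0.6014, -0.1833, 0.112], [0.6413, -0.1822, 0.112]]
barrel [[0.6035, -0.2131, 0.085], [0.6413, -0.2123, 0.085], [0.6225, -0.2168, 0.085]] [[0.6224, -0.215, 0.104]]
cell bottom [[0.6124, -0.257, 0.1813], [0.635, -0.257, 0.18]]
```

Everything agrees: the beam axis is at x≈0.6236, y≈-0.2745 with a yaw of about 0.022. The head top triangulates to 0.112–0.114. The cell's underside is about 19.5–20 mm below the TCP, so it hasn't slipped. Now I'll descend so the beam crosses 14 mm above the underside.

Run:
```python
from h import *
f=lambda s:print(s,round(ctrl.get_t(),2),ctrl.get_position().round(4),ctrl.get_orientation().round(4),ctrl.get_ft_force().round(1),round(ctrl.get_grip_width()*92,1))
T=[.6236,-.2745,.091]
ctrl.movel(T,[np.pi,0,.022],v=.06); ctrl.hold(.5); f('in')
w=shot('wrist','wristI.png'); s=shot('scene','sceneI.png'); t=shot('top')
a=proj(s,[(T[0],T[1],.085)])[0].astype(int); print(a,proj(s,[(T[0],T[1]+.018,.071),(T[0],T[1]+.018,.121)]))
o=np.zeros((600,800,3),np.uint8)
o[:, :390]=cv2.resize(w['color'][20:240,250:393,::-1],(390,600),interpolation=cv2.INTER_CUBIC)
o[:400,400:800]=cv2.resize(s['color'][a[1]-45:a[1]+45,a[0]-45:a[0]+45,::-1],(400,400),interpolation=cv2.INTER_CUBIC)
cv2.imwrite('pics/I.png',o)
```

```text
in 20.87 [ 0.6236 -0.2745  0.091 ] [-3.1416  0.      0.022 ] [-0.4  0.4 -1.1] 24.3
[383 144] [[378.79948183 151.08466978]
 [380.24040297 135.63575454]]
```

View pics/I.png

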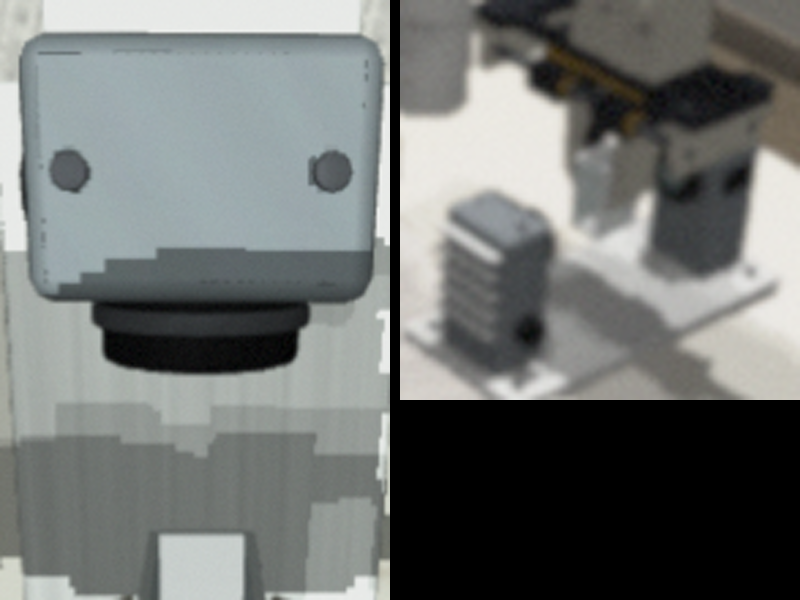

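In the wrist view the cell's lower edge is centred at column ~201, against ~200 for the lens barrel, and it's well clear of the barrel. No contact force shows. In the scene view the cell hangs upright between the heads, so I'm handing in.

Run:
```python
from h import *
ctrl.hold(.3); print(ctrl.get_t(),abs(ctrl.get_joint_vel()).max(),ctrl.get_grip_width()*92); print(ctrl.finish_job())
```

```text
21.3167 0.0017943229129744255 23.98090770271852
the job is handed in; nothing more can be done
None
```

The job is handed in: the open cell is held upright and still between the two lenses, at 21.3 s of the 54 s allowed. I pulled the drawer open about 122 mm by its bar handle and gripped the cell from the +y pocket on its frosted ±x faces. I then carried it over the lamp head and lowered it to the beam. I left the capped cell in its pocket and kept the arm away from the beaker, vial and pen.

**Last checks:**
- **Sideways alignment:** the cell is centred on the lens barrel to about 0.5 mm in the wrist view. It is set midway between the lenses from the measured positions, about 41 mm clear of each.
- **Height:** the underside is at about 71 mm, so the beam crosses about 14 mm above it, in the lower half. It had been about 19.5–20 mm below the fingertips since the grip, so there was no sign of slipping.
- **Grip and contact:** the grip width stayed at 24 mm, and the wrist force was about 1 N with no sign of contact.

**Limits and disagreements:**
- The beam height of 85 mm is from your text; I didn't measure it directly. I measured the head top, which came out at 112–114 mm against 112.
- My first automatic tracking of the photometer's base corners between two views gave bad matches. I used known-height rays and a second close view instead, and these agreed to about 1 mm.

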